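# Demagnetise a box of clock arbors

## Task

Take the bakelite box of steel arbors out of the channel in the rosewood block and set it gently down into the nest of the demagnetiser, crosswise, so that its two short ends face the black coil cheeks and it sits flat on the bed. Once it is in place and released, turn the demagnetiser's rotary switch clockwise a quarter turn until it clicks into its on detent, leave it on for at least two seconds, then turn it back into its off detent, with the box still in the nest. Leave the other loose things on the bench where they are.

Things in the scene. Friction and masses are not known exactly. Their poses are not given: they have to be found in the camera images.
- arbor_box: Brown bakelite box, open on top, full of steel arbors: 62 long (its x), 42 wide (y), 40 high, 0.15 to 0.3 kg. Origin: centre of its underside. It starts lengthwise in the block's channel, where only its short ends can be gripped; in the bed only its long sides can. The bare bench midway between block and demagnetiser (y about 0, x 0.47 to 0.55) is free for setting it down to regrasp.
- block: Rosewood block fixed to the bench, 135 (its x) by 110 (y) by 56 high; origin: centre of its underside. A channel 50 wide runs through it along x in the middle, floor 12 above the bench, walls 44 high over that floor, open at both ends. Block and demagnetiser may each stand left or right.
- demag: Table demagnetiser, fixed: dark grey flat steel case 150 (its x) by 235 (its y) by 30 high, origin at the centre of its underside. The bed with two upright black coil cheeks is in its -y half, the rotary switch in its +y half (on its axis y = +66).
- bed (a point): Centre of the bed's surface, 30 above the bench, axes as demag. The nest is 52 (x) by 72 (y), for the box with its length along y. At y = +-36 stand the cheeks, 13 thick, 110 long in x, 52 high over the bed; at x = +-26 are steel lips 4 thick, 5 high. Fingers reach the box only along x, with their tips above the lips.
- switch (a joint): Rotary switch, vertical axis, rad: 0 = off, 1.57 = on, growing clockwise seen from above. A spring detent draws it to the nearer of the two (half-way at 0.785); peak resistance about 0.12 N m.
- switch_grip (a point): Middle of the switch's black bar handle, on its axis, 73 above the bench, 128 from the bed's centre, 79 from the cheek. Bar 54 long (this point's x), 14 thick, from 57 to 85 above the bench; the -x end is pointed. Off: bar along the demagnetiser's x, pointing to its -x at a round mark. On: along its y, pointing to a straight steel mark. Dial below: radius 36, top 42 high.
- caliper: Bystander: chrome caliper 160 long (its x), 60 wide over the jaws, 10 high, lying flat; origin at the middle of its beam's underside.
- jar: Bystander: white glass jar of ratchet clicks with steel cap, 56 diameter, 75 high; origin: centre of its underside.
- wheel_a: Bystander: brass wheel 42 diameter, 12 high with its pinion; origin underneath.
- wheel_b: Bystander: brass wheel 32 diameter, 12 high with its pinion; origin underneath.
- screwdriver: Bystander: screwdriver 150 long, lying on the bench.
- loupe: Bystander: black eye loupe 32 diameter, 28 high; origin: centre of its underside.
Mind the look-alikes: they are no part of the job. Leave any yellow look-alike of the arbor_box alone.

How it is judged:
By the outcome, as a careful person would: the job done as asked, in the order asked, and still so for the second after the job is handed in, with the robot touching nothing.
It also fails if it takes over 67 s, if anything falls off the work surface, if the arm or the gripper's body presses on something with over 40 N, if the wrist force passes 120 N, or if a joint passes its speed limit or range.

## Robot

A 6-joint arm with a two-finger parallel gripper is mounted at the origin on the work surface. World frame = base frame: x ahead of the robot, y to its left, z up, the work surface at z = 0. Lengths are in mm, angles in degrees, forces in N, time in s.
With the tool pointing down it reaches from about 350 to 850 mm from the base axis. Payload 8.1 kg.
Tool frame: the origin (TCP) lies between the finger pads; the fingertips stand 22 mm ahead of it and the grasp point (between the pads) lies 3 mm ahead of it (r.nose_length is the z of the fingertips in the tool frame, in mm); z points along the fingers, x is the direction in which the jaws open and shut, and the axes are right-handed (so a half turn about z gives the same grasp; the last joint's range is limited). The gripper opens to 85 mm and grips with 20 to 120 N. Pads are 22 mm wide; open, the fingers measure 114 mm over their backs; the gripper's body (76 mm by 85 mm) begins 54 mm behind the grasp point. The pads swing forward as they close: fully open they stand 13 mm farther back than shut.
Start: joints at [-75.481, 7.471, 85.268, -0, 87.261, -4.893], TCP at [199.433, -565.89, 215.392] pointing down, gripper open.
Joint ranges: [-169.43, 169.43], [-51.17, 129.36], [1.28, 143.12], [-76.62, 256.62], [0, 156.53], [-152.29, 152.29]. Speed limits (degrees/s): [136.94, 136.94, 159.86, 180, 180, 180].

## Interface

Orientations are given as [roll, pitch, yaw] about the fixed x, y, z axes, in that order (R = Rz(yaw) Ry(pitch) Rx(roll)).
In Python, from bench import r gives the robot as it stands.
- The arm moves only by the shell command python3 -m jog 'ROWS' [FORCE]. ROWS is JSON, a list of rows, each a list of 5 numbers: the shift along the tool's x, y, z in m, then the turn about the tool's z in degrees, then the opening in per cent of the stroke, from 0 (shut) to 100 (fully open). A call has 1 to 8 rows; each row is the pose to reach, as a shift and turn from the pose measured when the call began, along the tool's axes at that moment; what a row does not reach only later rows make up. A row lasts 1/10 s, in which the tool goes at most 50 mm and 8.59 degrees, less where a joint would pass 70% of its speed; a pose out of reach is approached as far as the arm can. A call with a gripper value outside its range is refused whole. The fingers move at their own pace and stop on an object; FORCE is the grip in N (left out, the last holds). Time passes only in rows, so rows that repeat a pose let the fingers close. It gives the time, the measured TCP pose, the force and the opening at its end, in the units of the state.
- r.sense(): the state, without advancing time (a new reading comes with each control period).
- r.snapshot(name): name is "scene" or "top" or "wrist"; returns a dict with "image" (384x512x3 uint8, red, green, blue), "K" (3x3 intrinsics, pixels), "T" (4x4, takes a point from camera to world coordinates); the wrist camera has in their place "tool_from_camera" (4x4, takes a point from camera to tool coordinates, whose origin is the TCP and whose axes are the tool frame's). Camera axes: x right, y down, z forward; pixel columns grow to the right and rows downward; lengths in mm; the calibration is good to about 2 mm. The wrist camera is an equidistant fisheye: a pixel r from the principal point sees the ray r / f radians off the axis. A picture is of the moment at which its call begins: read the wrist's pose just before it. There is no depth.
- r.hand_in(): hands the job in, once; it reports no verdict.
Trained networks look in a picture, given as the dict that the camera call returned (one of the last four; its "shot" number tells which), for a name from the list of things; names that differ only in an ending like _2 or _b are one class to them, and where a whole thing is asked for, a point or a joint stands for the part that bears it (a point fixed in the world has none). Each returns a list of dicts, best first, with "conf" (0 to 1); they miss things now and then, are a little off and sometimes report something else, mostly with a low value. They report only what shows in the picture. A call takes as long as a camera call. They do not tell look-alikes from the thing itself.
- r.search_frame(picture, label): "bbox" ([left, top, right, bottom] in pixels, round what is visible of it).
- r.pinpoint(picture, label): "uv" ([column, row] in pixels: a listed point, or the origin of a listed thing).
The state is a dict: "time": time; "joint_pos": joint angles; "qd": joint speeds; "joint_efforts": joint torques, N m; "tool_pos": TCP position; "tcp_rot": TCP orientation; "ft_force": force on the tool from outside, world axes, zero at the start; "wrist_torque": the same for the moment, N m; "finger_gap": finger opening in mm.
Only numpy, scipy, OpenCV 4.12 (cv2) and the standard library are available. Lean on these libraries where they do the work, as an engineer would, in place of code of your own. Each camera call takes 0.05 s, during which the arm holds its last target. There are 200 camera calls.

## Working session

There is one attempt and no reset: what is moved stays moved. The work goes in short steps, Python scripts to look and compute and a shell command to move; the robot and the scene stay as the last step left them, time stands still between calls to the robot, and variables do not carry over. Pictures are saved under pics/ and viewed, about 8 in all and at most 12, crops included, and the job is handed in when it is done.

```bash
ls; mkdir -p pics; cat > h.py <<'E'
import numpy as np, cv2
from bench import r
from scipy.spatial.transform import Rotation as R
def ray(p,uv):
    K=p["K"];T=np.array(p["T"]);d=np.linalg.inv(K)@np.array([uv[0],uv[1],1.]);return T[:3,3],T[:3,:3]@d
def atz(p,uv,z):
    o,d=ray(p,uv);return o+d*(z-o[2])/d[2]
def px(p,X):
    T=np.linalg.inv(np.array(p["T"]));c=T[:3,:3]@np.array(X,float)+T[:3,3];q=np.array(p["K"])@c;return q[:2]/q[2]
def save(p,n,crop=None,s=1):
    im=p["image"][:,:,::-1]
    if crop: im=im[crop[1]:crop[3],crop[0]:crop[2]]
    cv2.imwrite("pics/"+n,cv2.resize(im,None,fx=s,fy=s,interpolation=cv2.INTER_CUBIC))
E
python3 - <<'E'
from h import *
print(r.sense())
for n in("top","scene"):
    p=r.snapshot(n); save(p,n+".png",s=1.5)
    for l in["arbor_box","block","demag","bed","switch_grip","caliper","jar"]:
        hz={"bed":30,"switch_grip":73}.get(l,0)
        print(n,l,[(np.round(b["uv"]),round(b["conf"],2),np.round(atz(p,b["uv"],hz)[:2],1)) for b in r.pinpoint(p,l)[:3]],[(np.round(b["bbox"]),round(b["conf"],2)) for b in r.search_frame(p,l)[:3]])
E
```

```text
pics
{'time': 0.0, 'joint_pos': array([-7.54822130e+01,  7.51557863e+00,  8.53305678e+01, -2.02395218e-03,
        8.72609738e+01, -4.89339545e+00]), 'qd': array([ 0.10909874, -0.00178603, -0.0398464 ,  0.01711979,  0.03219818,
        0.06397725]), 'joint_efforts': array([-1.57234932e-03, -5.69389343e+01, -5.00554705e+01, -1.56667143e-04,
        1.44789956e-02,  5.61760185e-07]), 'tool_pos': array([ 199.26451736, -565.32271628,  214.3272021 ]), 'tcp_rot': array([-1.79992877e+02,  1.06902231e-01, -7.05887123e+01]), 'ft_force': array([ 0.02522691,  0.39459997, -0.09726953]), 'wrist_torque': array([-0.01823626,  0.01399305,  0.02883298]), 'finger_gap': 85.5153733090731}
top arbor_box [(array([148., 185.]), 0.92, array([510.2, 266.4])), (array([132., 250.]), 0.79, array([352.3, 299. ]))] [(array([115., 233., 144., 265.]), 0.88), (array([131., 170., 158., 200.]), 0.8)]
top block [(array([149., 186.]), 0.62, array([507.8, 263.2]))] [(array([112., 153., 176., 222.]), 0.94)]
top demag [] [(array([326., 126., 444., 209.]), 0.62), (array([322., 236., 339., 298.]), 0.44)]
top bed [(array([413
[... 843 characters left out ...]
), 0.77, array([ 564.1, -297.9]))] [(array([ 68., 186., 181., 253.]), 0.93)]
scene bed [(array([ 98., 217.]), 0.68, array([ 578.4, -359.4])), (array([253., 250.]), 0.66, array([638.5,  15.2]))] [(array([ 65., 184., 177., 252.]), 0.84)]
scene switch_grip [(array([149., 199.]), 0.63, array([ 545.3, -236.7])), (array([ 97., 215.]), 0.41, array([ 600.2, -340.6]))] [(array([143., 179., 158., 215.]), 0.84), (array([255., 149., 279., 197.]), 0.32)]
scene caliper [(array([262., 172.]), 0.89, array([379.9,  20.8]))] [(array([253., 153., 282., 197.]), 0.91), (array([141., 186., 163., 214.]), 0.58)]
scene jar [(array([269., 277.]), 0.86, array([686.4,  54.7]))] [(array([253., 255., 282., 291.]), 0.94)]
```

View pics/top.png

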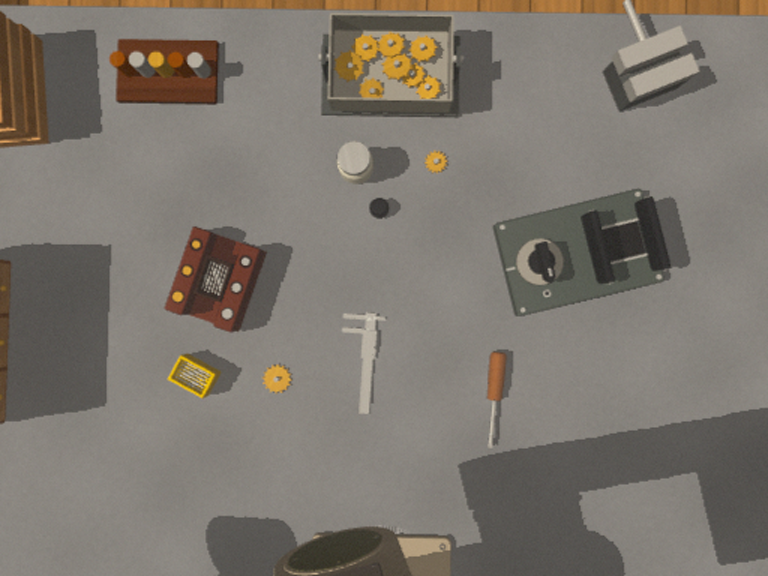

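```bash
python3 - <<'E'
import cv2
t=cv2.imread("pics/top.png")
a=t[210:420,150:280]; b=t[170:340,470:690]
cv2.imwrite("pics/c1.png",cv2.hconcat([cv2.resize(a,(372,600),interpolation=2),cv2.copyMakeBorder(cv2.resize(b,(427,330),interpolation=2),0,270,0,0,0)]))
E
```

```text
(no output)
```

View pics/c1.png

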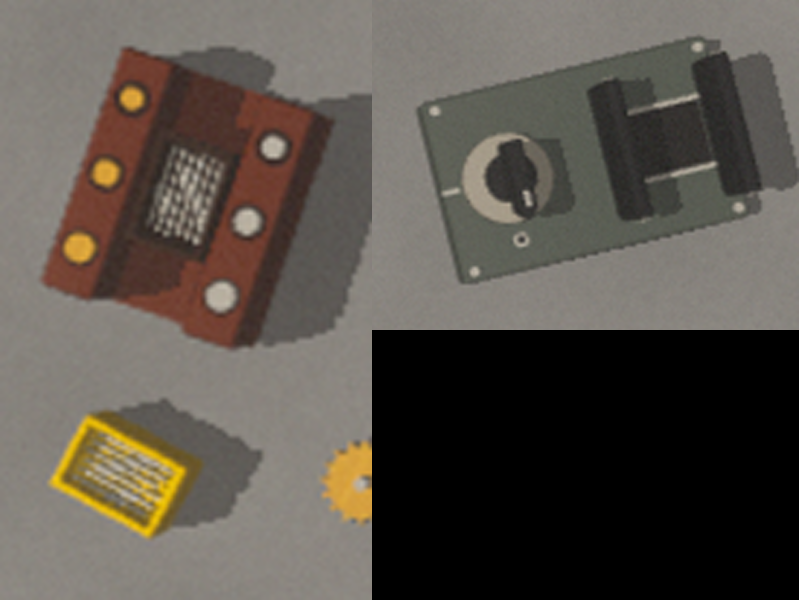

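Candidates for arbor_box in the top picture: the brown box in the rosewood block at (148,185), and the yellow look-alike at (132,250). I choose the brown one; the crop confirms it lies lengthwise in the channel. The demag's bed is at (413,161) and its switch at (361,174), pointing to the round mark (off).

```bash
cat >> h.py <<'E'
def to(x,y,z,yaw):
    s=r.sense();Rt=R.from_euler("xyz",s["tcp_rot"],degrees=True)
    d=Rt.inv().apply(np.array([x,y,z])-s["tool_pos"])/1000
    dy=(yaw-s["tcp_rot"][2]+180)%360-180
    print("t",round(s["time"],2),"shift",np.round(d,4),"turn(tool z)",round(-dy,2),"(or other way)")
def wray(p,uv,s):
    K=np.array(p["K"]);v=np.array([(uv[0]-K[0,2])/K[0,0],(uv[1]-K[1,2])/K[1,1]]);th=np.hypot(*v)
    d=np.r_[v/max(th,1e-9)*np.sin(th),np.cos(th)]
    C=np.array(p["tool_from_camera"]);Rt=R.from_euler("xyz",s["tcp_rot"],degrees=True).as_matrix()
    return Rt@C[:3,3]+s["tool_pos"],Rt@C[:3,:3]@d
def wz(p,uv,z,s):
    o,d=wray(p,uv,s);return o+d*(z-o[2])/d[2]
def wpx(p,X,s):
    C=np.array(p["tool_from_camera"]);Rt=R.from_euler("xyz",s["tcp_rot"],degrees=True).as_matrix()
    c=C[:3,:3].T@(Rt.T@(np.array(X)-s["tool_pos"])-C[:3,3]);rho=np.hypot(c[0],c[1]);th=np.arctan2(rho,c[2])
    K=np.array(p["K"]);return np.array([K[0,2]+K[0,0]*th*c[0]/rho,K[1,2]+K[1,1]*th*c[1]/rho])
E
python3 - <<'E'
from h import *
to(500,262,215,-16.6)
print(r.nose_length)
s=r.sense();p=r.snapshot("wrist");print(np.round(p["tool_from_camera"],2),p["K"])
# block yaw from scene/top edge: top corners estimated from 1.5x picture
t=r.snapshot("top")
for u in [(196,228),(266,246),(236,331),(166,310)]: print(np.round(atz(t,np.array(u)/1.5,56),1))
for u in [(495,226),(642,189),(669,277),(520,315)]: print("demag",np.round(atz(t,np.array(u)/1.5,30),1))
E
```

```text
t 1.5 shift [-6.809e-01 -5.587e-01  4.000e-04] turn(tool z) -53.98 (or other way)
22.0
[[   1.      0.      0.      1.38]
 [  -0.      0.96    0.27  -68.09]
 [  -0.     -0.27    0.96 -159.16]
 [   0.      0.      0.      1.  ]] [[297.31863964   0.         252.90251881]
 [  0.         297.31863964 194.55176951]
 [  0.           0.           1.        ]]
[582.4 293.4  56. ]
[556.8 185.5  56. ]
[426.6 228.   56. ]
[456.4 335.8  56. ]
demag [ 596.7 -166.2   30. ]
demag [ 658.4 -393.2   30. ]
demag [ 522.4 -435.8   30. ]
demag [ 459.1 -206.8   30. ]
```

```bash
for i in 1; do python3 -m jog '[[-0.681,-0.559,0,-54,100],[-0.681,-0.559,0,-54,100],[-0.681,-0.559,0,-54,100],[-0.681,-0.559,0,-54,100],[-0.681,-0.559,0,-54,100],[-0.681,-0.559,0,-54,100],[-0.681,-0.559,0,-54,100],[-0.681,-0.559,0,-54,100]]'; done; python3 -c "
from h import *
to(500,262,215,-16.6)"
```

```text
time: 2.4
tool_pos: [336.3, -188.2, 215.7]
tcp_rot: [180.0, -0.1, -16.5]
ft_force: [1.3, -0.0, -0.4]
finger_gap: 85.0
t 2.4 shift [ 0.0289 -0.4782  0.0005] turn(tool z) 0.08 (or other way)
```

```bash
python3 -m jog '[[0.029,-0.478,0,0,100],[0.029,-0.478,0,0,100],[0.029,-0.478,0,0,100],[0.029,-0.478,0,0,100],[0.029,-0.478,0,0,100],[0.029,-0.478,0,0,100],[0.029,-0.478,0,0,100],[0.029,-0.478,0,0,100]]'; python3 -m jog '[[0.0,-0.07,0,0,100],[0.0,-0.07,0,0,100],[0.0,-0.07,0,0,100],[0.0,-0.07,0,0,100]]'; python3 - <<'E'
from h import *
s=r.sense();p=r.snapshot("wrist");save(p,"w1.png",s=1.5);print(s["tool_pos"],s["tcp_rot"],s["qd"])
for l,z in(("arbor_box",12),("block",0)):
    print(l,[(b["uv"],b["conf"],np.round(wz(p,b["uv"],z,s),1)) for b in r.pinpoint(p,l)])
E
```

```text
time: 3.2
tool_pos: [473.0, 188.4, 215.8]
tcp_rot: [-180.0, -0.1, -16.5]
ft_force: [0.3, -1.2, 0.8]
finger_gap: 85.3
time: 3.6
tool_pos: [492.6, 255.7, 215.4]
tcp_rot: [180.0, -0.1, -16.4]
ft_force: [0.8, -1.3, 0.3]
finger_gap: 85.2
[492.57086175 255.67923829 215.44864733] [ 1.79954883e+02 -9.28720733e-02 -1.64232338e+01] [-1.55891754 -1.48079461  1.12236641 -0.10469675  0.10516164 -0.18453393]
arbor_box [([145.0, 170.8], 0.82, array([359. , 292.6,  12. ])), ([259.7, 161.6], 0.73, array([504.2, 260.5,  12. ])), ([410.3, 259.9], 0.27, array([686.4,  54.3,  12. ])), ([227.1, 322.5], 0.21, array([387.5,  35.6,  12. ]))]
block []
```

View pics/w1.png

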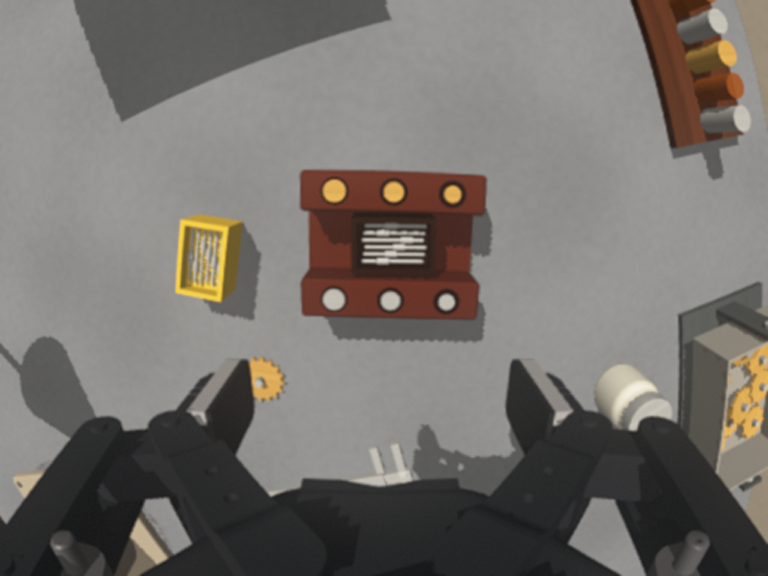

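The wrist view shows the brown box in the block at 1.5x pixel (395,245), and the yellow one apart at (208,258).

```bash
python3 - <<'E'
from h import *
s=r.sense();p=r.snapshot("wrist")
print(s["tool_pos"],s["tcp_rot"][2])
def W(u,z): return wz(p,np.array(u)/1.5,z,s)[:2]
def ang(a,b): return np.degrees(np.arctan2(*(b-a)[::-1]))
a,b,c,d=[W(u,52) for u in((354,216),(434,216),(437,270),(352,271))]
print("box",np.round((a+b+c+d)/4,1),ang(a,b),ang(d,c),np.linalg.norm(b-a),np.linalg.norm(d-a))
a,b,c,d=[W(u,56) for u in((334,190),(453,194),(447,301),(334,299))]
print("bolts",np.round((a+b+c+d)/4,1),ang(a,b),ang(d,c))
a,b,c,d=[W(u,56) for u in((302,171),(486,177),(479,317),(302,315))]
print("block",np.round((a+b+c+d)/4,1),ang(a,b),ang(d,c),np.linalg.norm(b-a),np.linalg.norm(d-a))
E
```

```text
[492.80723396 254.48571903 215.92481868] -16.560452179295417
box [508.7 264.1] -16.317794542068572 -15.795689952176012 58.19675529590232 41.06307376867554
bolts [506.5 262.7] -18.193733138796773 -17.636720170634728
block [507.1 263. ] -18.069823433010246 -17.305509905620863 132.15235517278307 107.86255991656726
```

```bash
python3 -c "
from h import *
to(507.5,263,90,-17.3)"
```

```text
t 3.8 shift [ 0.0113 -0.0124  0.126 ] turn(tool z) 0.72 (or other way)
```

```bash
python3 -m jog '[[0.011,-0.012,0.05,0.7,100],[0.011,-0.012,0.09,0.7,100],[0.011,-0.012,0.126,0.7,100],[0.011,-0.012,0.126,0.7,100],[0.011,-0.012,0.126,0.7,100]]'; python3 -c "
from h import *
to(507.5,263,40,-17.3)"
```

```text
time: 4.3
tool_pos: [507.0, 262.0, 90.5]
tcp_rot: [180.0, -0.1, -17.3]
ft_force: [-0.9, 0.5, 1.0]
finger_gap: 85.5
t 4.3 shift [ 0.0001 -0.0012  0.0505] turn(tool z) -0.03 (or other way)
```

```bash
python3 -m jog '[[0,-0.001,0.025,0,100],[0,-0.001,0.04,0,100],[0,-0.001,0.05,0,100],[0,-0.001,0.05,0,100]]';python3 -m jog '[[0,0,0,0,60],[0,0,0,0,60],[0,0,0,0,60],[0,0,0,0,60],[0,0,0,0,60],[0,0,0,0,60]]' 35
```

```text
time: 4.7
tool_pos: [506.8, 262.6, 40.0]
tcp_rot: [179.9, -0.0, -17.3]
ft_force: [-0.5, -0.5, -0.1]
finger_gap: 85.6
time: 5.3
tool_pos: [506.8, 262.6, 40.1]
tcp_rot: [179.9, -0.0, -17.3]
ft_force: [-0.1, 0.1, -0.4]
finger_gap: 51.2
```

```bash
python3 - <<'E'
from h import *
s=r.sense();p=r.snapshot("wrist");save(p,"w2.png",s=1.5);print(s["finger_gap"])
E
```

```text
51.20947005073314
```

View pics/w2.png

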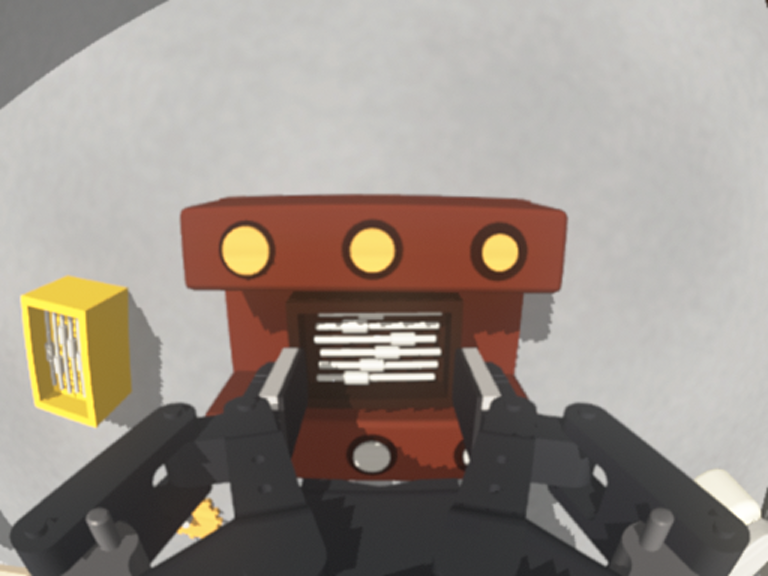

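```bash
python3 - <<'E'
from h import *
s=r.sense();p=r.snapshot("wrist");Rt=R.from_euler("xyz",s["tcp_rot"],degrees=True)
for v in [(0,0,3),(0,0,22),(25.6,0,22),(-25.6,0,22),(25.6,-11,22),(-25.6,-11,22),(25.6,-11,12),(25.6,-11,-10)]:
    print(v,np.round(1.5*wpx(p,s["tool_pos"]+Rt.apply(v),s)))
B=R.from_euler("z",-17.3,degrees=True)
for v in [(31,21,52),(-31,21,52),(31,-21,52),(-31,-21,52)]: print("box",v,np.round(1.5*wpx(p,np.array([507.5,263,0])+B.apply(v),s)))
E
```

```text
(0, 0, 3) [377. 345.]
(0, 0, 22) [377. 328.]
(25.6, 0, 22) [436. 328.]
(-25.6, 0, 22) [318. 328.]
(25.6, -11, 22) [437. 304.]
(-25.6, -11, 22) [317. 304.]
(25.6, -11, 12) [440. 311.]
(25.6, -11, -10) [448. 330.]
box (31, 21, 52) [467. 304.]
box (-31, 21, 52) [289. 304.]
box (31, -21, 52) [459. 408.]
box (-31, -21, 52) [297. 408.]
```

```bash
python3 -m jog '[[0,0,0,0,40],[0,0,0,0,40],[0,0,0,0,40],[0,0,0,0,40]]' 35; python3 - <<'E'
from h import *
s=r.sense();p=r.snapshot("wrist");save(p,"w3.png",crop=(120,170,380,330),s=3);print(s["finger_gap"])
E
```

```text
time: 5.8
tool_pos: [506.8, 262.6, 40.0]
tcp_rot: [179.9, -0.0, -17.3]
ft_force: [-1.3, -0.0, 0.8]
finger_gap: 34.4
34.387870892184445
```

View pics/w3.png

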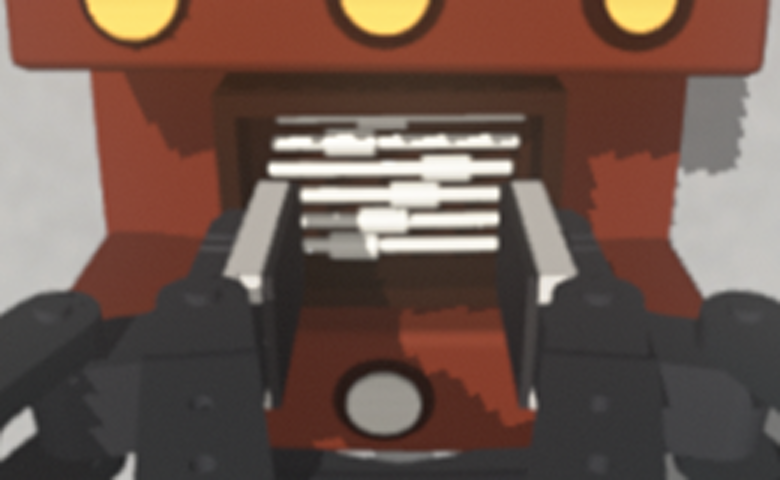

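The gripper closed in the air. From the picture the tips lie about 24 mm *behind* the reported TCP, not 22 mm ahead of it (the ray through the tip, with known half-gap, gives z≈−23 to −30). The tips are therefore above the box. I'll open, go lower in guarded steps and confirm by contact.

```bash
python3 -m jog '[[0,0,0,0,100],[0,0,0,0,100],[0,0,0,0,100],[0,0,0,0,100],[0,0,0,0,100]]'; python3 -m jog '[[0,0,0.012,0,100],[0,0,0.024,0,100],[0,0,0.036,0,100],[0,0,0.036,0,100]]'; python3 - <<'E'
from h import *
s=r.sense();p=r.snapshot("wrist");save(p,"w4.png",crop=(90,150,410,350),s=2.4);print(s["finger_gap"])
E
```

```text
time: 6.35
tool_pos: [506.8, 262.6, 40.0]
tcp_rot: [179.9, -0.0, -17.3]
ft_force: [0.7, 0.6, -0.4]
finger_gap: 85.2
time: 6.75
tool_pos: [504.4, 261.5, 0.7]
tcp_rot: [179.7, 0.2, -17.3]
ft_force: [-0.5, 0.1, -0.5]
finger_gap: 85.3
85.27375662977985
```

View pics/w4.png

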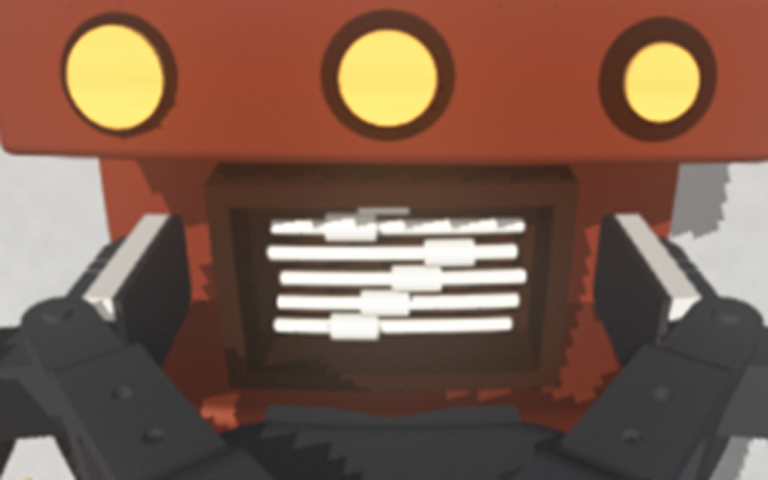

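```bash
python3 -c "
from h import *
to(507.5,263,-6,-17.3)"
```

```text
t 6.8 shift [ 0.0019 -0.0018  0.0079] turn(tool z) -0.04 (or other way)
```

```bash
python3 -m jog '[[0.002,-0.002,0.004,0,100],[0.002,-0.002,0.008,0,100],[0.002,-0.002,0.008,0,100]]'; python3 -m jog '[[0,0,0,0,60],[0,0,0,0,60],[0,0,0,0,60],[0,0,0,0,60],[0,0,0,0,60]]' 35
```

```text
time: 7.1
tool_pos: [507.4, 263.0, -6.6]
tcp_rot: [179.8, 0.2, -17.3]
ft_force: [-1.1, 0.4, -0.1]
finger_gap: 85.5
time: 7.6
tool_pos: [507.6, 263.2, -6.3]
tcp_rot: [179.8, 0.1, -17.3]
ft_force: [-1.2, 0.8, 2.8]
finger_gap: 62.0
```

```bash
python3 -m jog '[[0,0,-0.01,0,50],[0,0,-0.03,0,50],[0,0,-0.06,0,50],[0,0,-0.09,0,50],[0,0,-0.1,0,50],[0,0,-0.1,0,50]]' 45; python3 - <<'E'
from h import *
to(530,-5,94,-75.2)
p=r.snapshot("scene");save(p,"s2.png",s=1.5)
E
```

```text
time: 8.2
tool_pos: [509.4, 264.0, 95.8]
tcp_rot: [179.9, -0.0, -17.3]
ft_force: [0.4, -0.1, -2.0]
finger_gap: 61.6
t 8.2 shift [0.0998 0.2507 0.0022] turn(tool z) 57.86 (or other way)
```

View pics/s2.png

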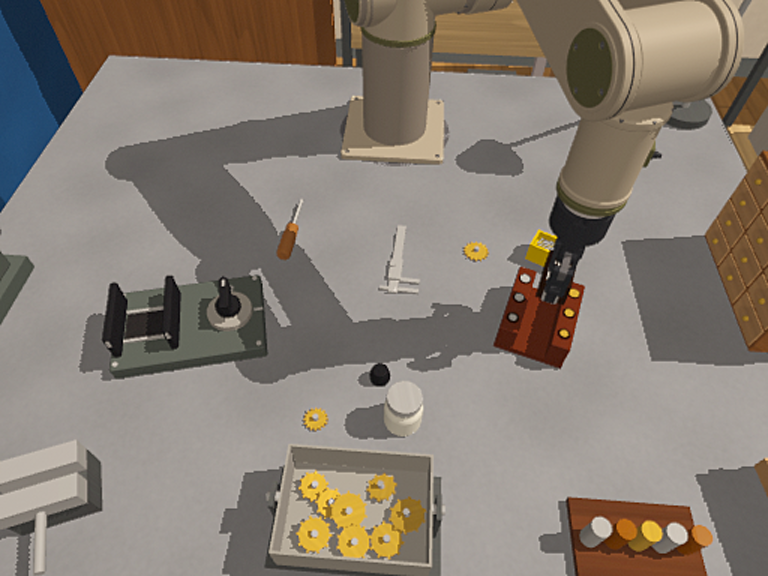

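```bash
python3 -m jog '[[0.015,0.03,0,7,50],[0.03,0.07,0,15,50],[0.045,0.11,0,23,50],[0.06,0.15,0,31,50],[0.075,0.19,0,39,50],[0.09,0.225,0,47,50],[0.098,0.25,0,54,50],[0.1,0.251,0,58,50]]' 45;python3 -m jog '[[0,0,0,0,50],[0,0,0,0,50]]';python3 -c "
from h import *
to(530,-5,-18.3,-75.2)"
```

```text
time: 9.05
tool_pos: [527.0, -9.1, 91.8]
tcp_rot: [179.6, -0.1, -75.8]
ft_force: [0.7, -0.5, -3.0]
finger_gap: 61.7
time: 9.25
tool_pos: [525.3, -9.1, 89.5]
tcp_rot: [179.4, -0.0, -75.7]
ft_force: [-0.2, 0.2, -2.7]
finger_gap: 61.4
t 9.25 shift [-0.0029 -0.0068  0.1077] turn(tool z) -0.52 (or other way)
```

```bash
python3 -m jog '[[0,0,0.03,0,50],[0,0,0.06,0,50],[0,0,0.085,0,50],[0,0,0.096,0,50],[0,0,0.1,0,50],[0,0,0.1,0,50]]';python3 -c "
from h import *
to(530,-5,-18.3,-75.2)"
```

```text
time: 9.85
tool_pos: [524.1, -9.1, -10.5]
tcp_rot: [179.3, -0.0, -75.7]
ft_force: [0.4, 1.0, -2.6]
finger_gap: 61.3
t 9.85 shift [-0.0025 -0.0068  0.0077] turn(tool z) -0.45 (or other way)
```

```bash
python3 -m jog '[[0,0,0.003,0,50],[0,0,0.005,0,50],[0,0,0.0065,0,50],[0,0,0.0075,0,50],[0,0,0.0078,0,50]]'
```

```text
time: 10.35
tool_pos: [524.2, -9.1, -18.1]
tcp_rot: [179.4, -0.0, -75.7]
ft_force: [-1.7, -0.4, 0.9]
finger_gap: 61.5
```

```bash
python3 -m jog '[[0,0,0,0,100],[0,0,0,0,100],[0,0,0,0,100],[0,0,0,0,100],[0,0,-0.02,0,100],[0,0,-0.05,0,100],[0,0,-0.08,0,100],[0,0,-0.1,0,100]]';  python3 -m jog '[[0,0,-0.1,-8,100],[0,0,-0.1,-90,100],[0,0,-0.1,-90,100],[0,0,-0.1,-90,100],[0,0,-0.1,-90,100],[0,0,-0.1,-90,100],[0,0,-0.1,-90,100],[0,0,-0.1,-90,100]]'; python3 -m jog '[[0,0,0,-26,100],[0,0,0,-26,100],[0,0,0,-26,100],[0,0,0,-26,100]]'; python3 - <<'E'
from h import *
s=r.sense();p=r.snapshot("wrist");save(p,"w5.png",s=1.5);print(s["tool_pos"],s["tcp_rot"])
print([(b["uv"],b["conf"],np.round(wz(p,b["uv"],0,s),1)) for b in r.pinpoint(p,"arbor_box")])
t=r.snapshot("top");print([(b["uv"],b["conf"],np.round(atz(t,b["uv"],0),1)) for b in r.pinpoint(t,"arbor_box")])
E
```

```text
time: 11.15
tool_pos: [526.4, -8.9, 84.3]
tcp_rot: [179.5, -0.1, -75.7]
ft_force: [-0.3, -0.2, 0.0]
finger_gap: 85.9
time: 11.95
tool_pos: [527.2, -8.6, 184.4]
tcp_rot: [179.8, 0.5, -7.1]
ft_force: [0.0, -0.3, -0.3]
finger_gap: 85.5
time: 12.35
tool_pos: [527.1, -8.6, 184.3]
tcp_rot: [180.0, 0.5, 19.0]
ft_force: [-0.2, 0.3, 0.1]
finger_gap: 85.2
[527.12052034  -8.5897403  184.3423452 ] [179.97397585   0.5158568   19.02569369]
[([251.3, 173.8], 0.9, array([525.3, -13.4,   0. ]))]
[([132.2, 245.7], 0.67, array([363. , 299.3,   0. ]))]
```

View pics/w5.png

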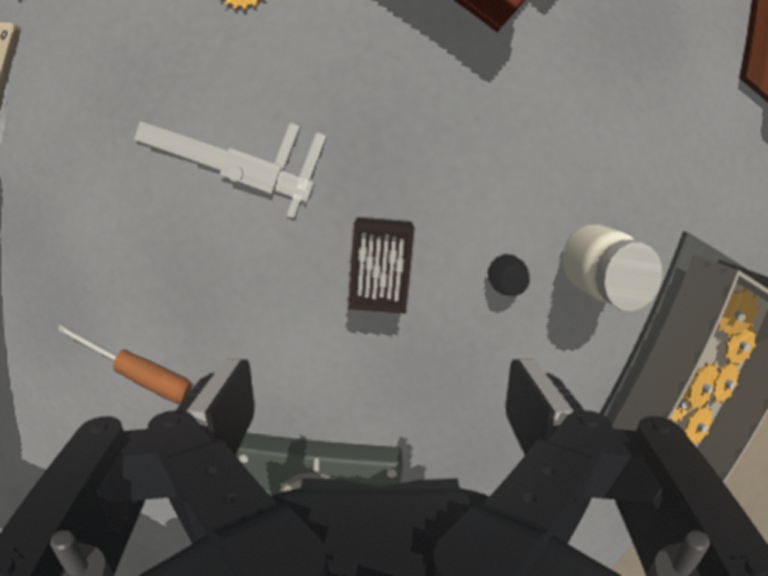

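```bash
python3 - <<'E'
from h import *
s=r.sense();p=r.snapshot("wrist")
c=[wz(p,np.array(u)/1.5,40,s)[:2] for u in((356,220),(413,222),(407,312),(349,309))]
print(np.mean(c,0),[np.linalg.norm(c[i]-c[i-1]) for i in range(4)],np.degrees(np.arctan2(*(c[1]-c[0])[::-1])),np.degrees(np.arctan2(*(c[0]-c[3])[::-1])))
to(524.5,-10,-12,14.3)
E
```

```text
[527.3732534   -8.53989218] [np.float64(63.96213880206108), np.float64(38.95132343534752), np.float64(64.62033488799898), np.float64(41.60706447248842)] 16.798913709619924 103.50324161692933
t 12.6 shift [-0.0012  0.0004  0.1964] turn(tool z) 4.4 (or other way)
```

```bash
python3 -m jog '[[0,0,0.04,4.4,100],[0,0,0.08,4.4,100],[0,0,0.12,4.4,100],[0,0,0.14,4.4,100],[0,0,0.14,4.4,100]]'; python3 -c "
from h import *
to(525.5,-9.5,-12,14.3)"
```

```text
time: 13.1
tool_pos: [522.5, -8.7, 40.4]
tcp_rot: [-179.9, 0.9, 14.2]
ft_force: [-0.8, -0.9, 0.9]
finger_gap: 85.5
t 13.1 shift [0.0035 0.0016 0.0524] turn(tool z) -0.09 (or other way)
```

```bash
python3 -m jog '[[0.003,0.0015,0.02,0,100],[0.003,0.0015,0.04,0,100],[0.003,0.0015,0.05,0,100],[0.003,0.0015,0.052,0,100],[0.003,0.0015,0.052,0,100]]'; python3 -m jog '[[0,0,0,0,45],[0,0,0,0,40],[0,0,0,0,40],[0,0,0,0,40],[0,0,0,0,40],[0,0,0,0,40],[0,0,0,0,40]]' 45
```

```text
time: 13.6
tool_pos: [525.8, -9.6, -10.6]
tcp_rot: [-179.9, 0.8, 14.2]
ft_force: [-0.5, -0.1, 0.9]
finger_gap: 85.2
time: 14.3
tool_pos: [526.5, -9.7, -9.5]
tcp_rot: [-180.0, 0.8, 14.2]
ft_force: [-1.1, 1.5, 5.8]
finger_gap: 41.5
```

```bash
python3 -m jog '[[0,0,-0.01,0,35],[0,0,-0.04,0,35],[0,0,-0.08,0,35],[0,0,-0.12,0,35],[0,0,-0.13,0,35],[0,0,-0.13,0,35]]' 45; python3 -c "
from h import *
to(540,-230,125,15.5)"
```

```text
time: 14.9
tool_pos: [530.0, -9.5, 123.2]
tcp_rot: [179.9, 0.5, 14.2]
ft_force: [0.6, -0.5, -4.1]
finger_gap: 41.8
t 14.9 shift [-0.0443  0.2162 -0.0012] turn(tool z) -1.32 (or other way)
```

```bash
python3 -m jog '[[-0.008,0.04,-0.015,-1.3,35],[-0.016,0.08,-0.015,-1.3,35],[-0.024,0.12,-0.015,-1.3,35],[-0.032,0.16,-0.015,-1.3,35],[-0.04,0.2,-0.015,-1.3,35],[-0.044,0.216,-0.015,-1.3,35],[-0.044,0.216,-0.015,-1.3,35]]'; python3 - <<'E'
from h import *
s=r.sense();p=r.snapshot("wrist");save(p,"w6.png",s=1.5);print(s["tool_pos"],s["tcp_rot"],s["time"])
for l,z in(("bed",30),("switch_grip",73),("demag",0)):print(l,[(b["uv"],b["conf"],np.round(wz(p,b["uv"],z,s),1)) for b in r.pinpoint(p,l)])
t=r.snapshot("top");
for l,z in(("bed",30),("switch_grip",73),("demag",0)):print(l,[(b["uv"],b["conf"],np.round(atz(t,b["uv"],z),1)) for b in r.pinpoint(t,l)])
E
```

```text
time: 15.6
tool_pos: [538.6, -231.4, 136.1]
tcp_rot: [-179.9, 0.7, 15.3]
ft_force: [0.2, 0.4, -3.2]
finger_gap: 41.5
[ 538.63954441 -231.35100768  136.13113916] [-179.92766634    0.68556562   15.30303235] 15.6
bed []
switch_grip []
demag []
bed []
switch_grip []
demag []
```

View pics/w6.png

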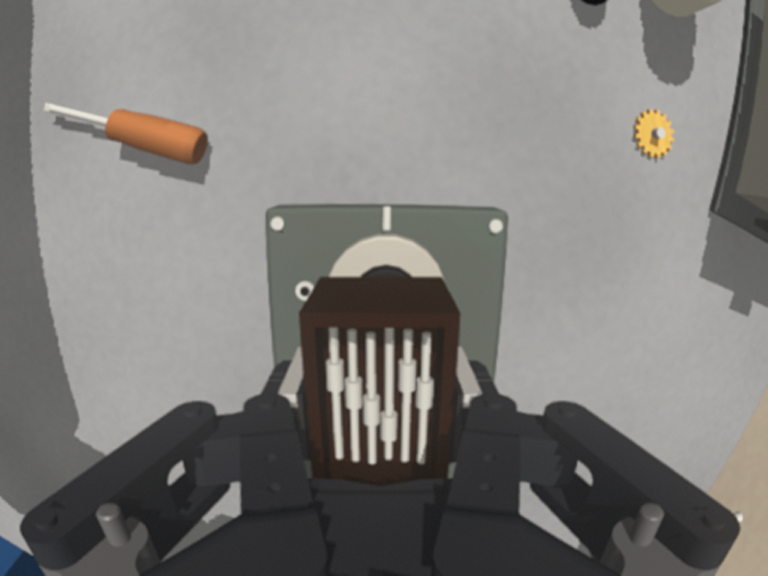

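```bash
python3 - <<'E'
from h import *
s=r.sense();p=r.snapshot("wrist")
print(s["tool_pos"],s["tcp_rot"])
W=lambda u,z:wz(p,np.array(u)/1.5,z,s)[:2]
a,b=W((277,224),31),W((496,226),31);e1,e2=W((266,209),30),W((507,210),30);m=W((387,208),30)
for q,w in((a,b),(e1,e2)): print(q,w,np.linalg.norm(w-q),np.degrees(np.arctan2(*(w-q)[::-1])))
print("mark",m)
t=r.snapshot("top")  # screws in original top picture 1.5x: from crop c1 (scale 427/220=1.94, offset 470,170)
for yaw in(15.3,15.6,16.2):
    u=np.array([np.cos(np.radians(yaw)),np.sin(np.radians(yaw))]);v=np.array([-u[1],u[0]])
    E=((e1+e2)/2+m)/2; print(yaw,"bed",E-179.5*v,"switch",E-51.5*v,"scr",(a+b)/2)
S=[atz(t,(np.array(c)/(427/220)+np.array([470,170]))/1.5,31)[:2] for c in((62,110),(325,47),(367,207),(102,270))]
print("top screws",np.round(S,1),np.mean(S,0))
for i,j in((1,0),(2,3),(3,0),(2,1)):print(np.degrees(np.arctan2(*(S[j]-S[i])[::-1])),np.linalg.norm(S[j]-S[i]))
E
```

```text
[ 540.48997663 -228.60649098  138.76941776] [179.94800557   0.50668619  15.56367508]
[ 470.11645924 -211.91706081] [ 599.58380033 -176.66274353] 134.1814416992265 15.23247858463987
[ 460.93981564 -204.75552604] [ 603.52964611 -165.14420563] 147.98958225851877 15.525242851668501
mark [ 532.4663693  -185.22921539]
15.3 bed [ 579.71576256 -358.22759723] switch [ 545.94001216 -234.76424766] scr [ 534.85012978 -194.28990217]
15.6 bed [ 580.62165789 -357.97722135] switch [ 546.19992085 -234.6924128 ] scr [ 534.85012978 -194.28990217]
16.2 bed [ 582.42945362 -357.46225719] switch [ 546.71859205 -234.54466543] scr [ 534.85012978 -194.28990217]
top screws [[ 595.7 -176.8]
 [ 650.  -385.9]
 [ 522.6 -420.1]
 [ 468.3 -210.4]] [ 559.14662609 -298.31555259]
104.55593251674387 216.00736709949982
104.50658460131348 216.62542497700358
14.761563225384908 131.76261309949754
15.029606240286162 131.95284962507452
```

```bash
cat > scr.py <<'E'
from h import *
for k in range(4):
    s=r.sense();p=r.snapshot("wrist");im=p["image"].astype(int)
    c=[]
    for u0 in((184.5,149.3),(330.5,150.5)):
        x0,y0=int(u0[0]),int(u0[1]);w=im[y0-7:y0+9,x0-7:x0+9].sum(2);m=w>480
        yy,xx=np.nonzero(m);c.append((x0-7+xx.mean(),y0-7+yy.mean()))
    a,b=[wz(p,u,31,s)[:2] for u in c];q=b-a;yaw=np.degrees(np.arctan2(q[1],q[0]));v=np.array([-q[1],q[0]])/np.linalg.norm(q);M=(a+b)/2
    print(np.round(s["tool_pos"],1),np.round(s["tcp_rot"],2),np.round(c,1).tolist(),round(np.linalg.norm(q),1),round(yaw,2),"sw",np.round(M-42*v,1),"bed",np.round(M-170*v,1))
E
python3 scr.py
```

```text
[ 540.5 -229.   138.9] [179.94   0.5   15.54] [[182.1, 149.9], [331.0, 151.4]] 137.0 15.1 sw [ 545.  -236.1] bed [ 578.3 -359.6]
[ 540.5 -229.2  138.9] [179.93   0.5   15.52] [[182.2, 149.6], [331.1, 151.3]] 137.1 15.07 sw [ 545.  -236.2] bed [ 578.2 -359.8]
[ 540.5 -229.3  139. ] [179.93   0.5   15.52] [[182.2, 149.6], [331.2, 151.3]] 137.2 15.05 sw [ 545.1 -236.2] bed [ 578.3 -359.8]
[ 540.5 -229.4  138.9] [179.93   0.5   15.5 ] [[182.3, 149.6], [331.0, 151.1]] 136.8 15.1 sw [ 545.  -236.2] bed [ 578.3 -359.8]
```

```bash
python3 -c "
from h import *
to(577.5,-360.5,115,15.1)"
```

```text
t 16.3 shift [0.001  0.1361 0.024 ] turn(tool z) 0.39 (or other way)
```

```bash
python3 -m jog '[[0.001,0.03,0,0.4,35],[0.001,0.07,0,0.4,35],[0.001,0.11,0.01,0.4,35],[0.001,0.136,0.02,0.4,35],[0.001,0.136,0.024,0.4,35],[0.001,0.136,0.024,0.4,35],[0.001,0.136,0.024,0.4,35]]';  python3 - <<'E'
from h import *
to(577.5,-360.5,50,15.1)
s=r.sense();p=r.snapshot("wrist");save(p,"w7.png",crop=(100,80,400,360),s=2.1);print(s["tool_pos"],s["tcp_rot"])
Rt=R.from_euler("z",15.1,degrees=True)
for v in[(-55,36,82),(55,36,82),(-55,49,82),(55,49,82),(-26,36,30),(26,36,30),(0,128,73)]:
    print(v,np.round((wpx(p,np.array([577.5,-359.5,0])+Rt.apply(v),s)-[100,80])*2.1))
E
```

```text
time: 17.0
tool_pos: [577.4, -359.6, 115.0]
tcp_rot: [180.0, 0.5, 15.1]
ft_force: [0.3, -0.3, -3.4]
finger_gap: 41.5
t 17.0 shift [0.0004 0.0008 0.065 ] turn(tool z) 0.02 (or other way)
[ 577.42626305 -359.6137129   114.99240029] [179.9728808    0.51131605  15.11507804]
(-55, 36, 82) [149. 170.]
(55, 36, 82) [494. 171.]
(-55, 49, 82) [148. 130.]
(55, 49, 82) [496. 131.]
(-26, 36, 30) [257. 148.]
(26, 36, 30) [389. 149.]
(0, 128, 73) [ 322. -115.]
```

View pics/w7.png

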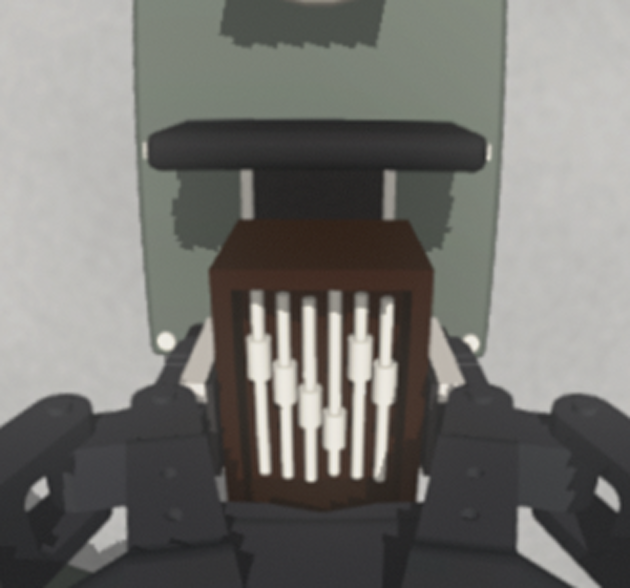

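```bash
python3 -m jog '[[-0.001,0,0.02,0,35],[-0.0013,0,0.035,0,35],[-0.0013,0,0.05,0,35],[-0.0013,0,0.055,0,35],[-0.0013,0,0.055,0,35]]'; python3 -c "
from h import *
to(576.2,-359.9,28,15.1)"
```

```text
time: 17.55
tool_pos: [575.2, -359.3, 58.9]
tcp_rot: [-179.9, 0.6, 15.1]
ft_force: [-0.3, 0.3, -1.6]
finger_gap: 41.7
t 17.55 shift [0.0011 0.0009 0.0309] turn(tool z) 0.05 (or other way)
```

```bash
python3 -m jog '[[0.001,0.0005,0.008,0,35],[0.001,0.0005,0.016,0,35],[0.001,0.0005,0.024,0,35],[0.001,0.0005,0.029,0,35],[0.001,0.0005,0.031,0,35],[0.001,0.0005,0.031,0,35]]'; python3 -c "
from h import *
to(576.2,-359.9,20.5,15.1)"
```

```text
time: 18.15
tool_pos: [575.7, -359.4, 27.4]
tcp_rot: [-179.9, 0.6, 15.2]
ft_force: [0.9, 0.4, -2.9]
finger_gap: 41.5
t 18.15 shift [0.0004 0.0006 0.0069] turn(tool z) 0.05 (or other way)
```

```bash
python3 -m jog '[[0.0003,0.0005,0.002,0,35],[0.0003,0.0005,0.004,0,35],[0.0003,0.0005,0.0055,0,35],[0.0003,0.0005,0.0065,0,35],[0.0003,0.0005,0.007,0,35]]'
```

```text
time: 18.65
tool_pos: [576.0, -359.8, 20.5]
tcp_rot: [-179.9, 0.6, 15.2]
ft_force: [-2.5, 1.0, 2.2]
finger_gap: 41.0
```

```bash
python3 -m jog '[[0,0,0,0,55],[0,0,0,0,75],[0,0,0,0,90],[0,0,0,0,90],[0,0,-0.03,0,90],[0,0,-0.07,0,90],[0,0,-0.11,0,90],[0,0,-0.14,0,90]]'; python3 - <<'E'
from h import *
to(545,-236,130,105.1)
t=r.snapshot("scene");p=r.snapshot("wrist");a=t["image"][165:265,50:200];b=p["image"][90:330,80:420]
im=cv2.hconcat([cv2.resize(a,(400,267),interpolation=2),cv2.resize(b,(378,267),interpolation=2)])
cv2.imwrite("pics/v1.png",im[:,:,::-1])
for k in range(1): print([(x["uv"],x["conf"],np.round(atz(t,x["uv"],30),1)) for x in r.pinpoint(t,"arbor_box")],[(x["uv"],x["conf"],np.round(atz(t,x["uv"],73),1)) for x in r.pinpoint(t,"switch_grip")])
E
```

```text
time: 19.45
tool_pos: [578.3, -360.1, 163.9]
tcp_rot: [180.0, 0.5, 15.1]
ft_force: [0.8, -0.3, 0.1]
finger_gap: 76.7
t 19.45 shift [ 0.0006 -0.1285  0.0338] turn(tool z) -89.95 (or other way)
[([98.7, 215.3], 0.71, array([ 572.7, -360.8,   30. ]))] [([148.9, 197.0], 0.7, array([ 540. , -237.3,   73. ]))]
```

View pics/v1.png

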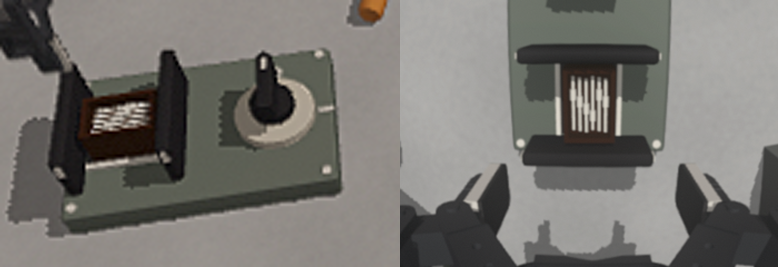

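```bash
python3 -m jog '[[0,-0.04,0,-8,90],[0,-0.08,0,-90,80],[0,-0.127,0,-90,70],[0,-0.127,0,-90,70],[0,-0.127,0,-90,70],[0,-0.127,0,-90,70],[0,-0.127,0,-90,70],[0,-0.127,0,-90,70]]'; python3 -m jog '[[0,0,0,-22,70],[0,0,0,-22,70],[0,0,0,-22,70],[0,0,0,-22,70]]'; python3 - <<'E'
from h import *
to(543,-236.3,80,105.1)
s=r.sense();p=r.snapshot("wrist")
print([(b["uv"],b["conf"],np.round(wz(p,b["uv"],73,s),1)) for b in r.pinpoint(p,"switch_grip")],[(b["uv"],b["conf"],np.round(wz(p,b["uv"],30,s),1)) for b in r.pinpoint(p,"arbor_box")])
E
```

```text
time: 20.45
tool_pos: [543.7, -236.7, 159.2]
tcp_rot: [-179.3, 0.1, 83.7]
ft_force: [-0.8, -0.5, 0.0]
finger_gap: 59.7
time: 20.85
tool_pos: [542.5, -236.1, 156.9]
tcp_rot: [-179.2, -0.3, 105.7]
ft_force: [0.2, 0.8, -0.5]
finger_gap: 59.7
t 20.85 shift [-0.0007  0.0015  0.0769] turn(tool z) 0.65 (or other way)
[([253.2, 197.0], 0.73, array([ 543.7, -236.5,   73. ])), ([194.9, 180.2], 0.33, array([ 542.9, -288.2,   73. ]))] [([130.4, 187.8], 0.58, array([ 580.3, -359.9,   30. ]))]
```

```bash
python3 -m jog '[[0,0,0.04,0.6,70],[0,0,0.07,0.6,70],[0,0,0.077,0.6,70],[0,0,0.077,0.6,70]]'; python3 -c "
from h import *
to(543.5,-236.5,43,105.1)"
```

```text
time: 21.4
tool_pos: [540.8, -235.8, 79.5]
tcp_rot: [-179.1, -0.3, 104.9]
ft_force: [-0.9, 0.2, 0.2]
finger_gap: 59.4
t 21.4 shift [-0.0016  0.003   0.0365] turn(tool z) -0.25 (or other way)
```

```bash
python3 -m jog '[[-0.001,0.003,0.02,0,70],[-0.001,0.003,0.03,0,70],[-0.001,0.003,0.036,0,70],[-0.001,0.003,0.036,0,70]]'; python3 -m jog '[[0,0,0,0,35],[0,0,0,0,25],[0,0,0,0,12],[0,0,0,0,12],[0,0,0,0,12],[0,0,0,0,12],[0,0,0,0,12]]' 45;python3 -c "
from h import *
to(543.5,-236.5,43,105.1)"
```

```text
time: 21.8
tool_pos: [543.2, -235.8, 43.5]
tcp_rot: [-179.1, -0.4, 104.8]
ft_force: [-0.9, -0.4, 0.2]
finger_gap: 60.1
time: 22.5
tool_pos: [543.5, -235.4, 44.5]
tcp_rot: [-179.1, -0.4, 104.9]
ft_force: [-2.6, 4.8, 5.7]
finger_gap: 13.0
t 22.5 shift [-0.0011 -0.0002  0.0015] turn(tool z) -0.24 (or other way)
```

```bash
python3 -m jog '[[0,0,0,7,10],[0,0,0,14,10],[0,0,0,21,10],[0,0,0,28,10],[0,0,0,35,10],[0,0,0,42,10],[0,0,0,49,10],[0,0,0,56,10]]' 60; python3 -m jog '[[0,0,0,7,10],[0,0,0,14,10],[0,0,0,21,10],[0,0,0,28,10],[0,0,0,34,10],[0,0,0,34,10]]'; python3 -c "
from h import *
s=r.sense();print(s['wrist_torque']);to(543.5,-236.5,43,15.1)"
```

```text
time: 23.3
tool_pos: [543.2, -236.6, 44.6]
tcp_rot: [-179.3, 0.6, 48.6]
ft_force: [-1.5, -5.9, -1.8]
finger_gap: 12.8
time: 23.9
tool_pos: [542.4, -237.1, 44.6]
tcp_rot: [-179.7, 1.0, 14.3]
ft_force: [-4.2, -3.7, 0.4]
finger_gap: 12.8
[-0.0939814   0.26829584  0.13566444]
t 23.9 shift [ 0.0013 -0.0003  0.0016] turn(tool z) -0.76 (or other way)
```

```bash
python3 -m jog '[[0,0,0,-0.5,30],[0,0,0,-0.5,35],[0,0,0,-0.5,35],[0,0,0,-0.5,35],[0,0,0,-0.5,35],[0,0,0,-0.5,35],[0,0,0,-0.5,35],[0,0,0,-0.5,35]]'; for i in 1 2; do python3 -m jog '[[0,0,0,0,35],[0,0,0,0,35],[0,0,0,0,35],[0,0,0,0,35],[0,0,0,0,35],[0,0,0,0,35],[0,0,0,0,35],[0,0,0,0,35]]'; done; python3 -c "
from h import *
save(r.snapshot('wrist'),'on_w.png');save(r.snapshot('scene'),'on_s.png');to(543.5,-236.5,44,15.1)"
```

```text
time: 24.7
tool_pos: [542.4, -237.2, 44.6]
tcp_rot: [-179.7, 1.0, 14.8]
ft_force: [-0.6, 0.4, 0.4]
finger_gap: 29.8
time: 25.5
tool_pos: [542.4, -237.2, 44.6]
tcp_rot: [-179.7, 1.0, 14.8]
ft_force: [-0.1, 0.2, -1.1]
finger_gap: 29.7
time: 26.3
tool_pos: [542.4, -237.1, 44.6]
tcp_rot: [-179.7, 1.0, 14.8]
ft_force: [-0.3, 0.3, -0.7]
finger_gap: 30.2
t 26.4 shift [ 0.0013 -0.0003  0.0006] turn(tool z) -0.26 (or other way)
```

```bash
python3 -m jog '[[0.001,0,0,0,35],[0.001,0,0,0,35],[0.001,0,0,0,20],[0.001,0,0,0,10],[0.001,0,0,0,10],[0.001,0,0,0,10],[0.001,0,0,0,10]]' 60; python3 -m jog '[[0,0,0,-7,10],[0,0,0,-14,10],[0,0,0,-21,10],[0,0,0,-28,10],[0,0,0,-35,10],[0,0,0,-42,10],[0,0,0,-49,10],[0,0,0,-56,10]]'; python3 -m jog '[[0,0,0,-7,10],[0,0,0,-14,10],[0,0,0,-21,10],[0,0,0,-28,10],[0,0,0,-34,10],[0,0,0,-34,10]]'; python3 -c "
from h import *
to(543.5,-236.5,44,105.1)"
```

```text
time: 27.1
tool_pos: [542.4, -237.2, 44.9]
tcp_rot: [-179.7, 1.1, 14.8]
ft_force: [-8.4, -1.0, 6.3]
finger_gap: 13.0
time: 27.9
tool_pos: [543.3, -236.3, 44.9]
tcp_rot: [-179.0, 0.3, 71.1]
ft_force: [3.6, 4.3, -1.7]
finger_gap: 12.7
time: 28.5
tool_pos: [543.4, -235.5, 44.9]
tcp_rot: [-179.0, -0.4, 105.2]
ft_force: [0.3, 5.9, 0.5]
finger_gap: 12.9
t 28.5 shift [-0.001  -0.0002  0.0009] turn(tool z) 0.1 (or other way)
```

```bash
python3 -m jog '[[0,0,0,0,40],[0,0,0,0,60],[0,0,0,0,60],[0,0,0,0,60],[0,0,-0.03,0,60],[0,0,-0.07,0,60],[0,0,-0.11,0,60],[0,0,-0.15,0,60]]'; python3 -m jog '[[0,-0.04,-0.03,0,60],[0,-0.08,-0.05,0,60],[0,-0.12,-0.05,0,60],[0,-0.12,-0.05,0,60]]'; python3 - <<'E'
from h import *
on=cv2.imread("pics/on_w.png")[90:330,80:420];so=cv2.imread("pics/on_s.png")[165:265,50:200]
t=r.snapshot("scene")["image"][:,:,::-1];w=r.snapshot("wrist")["image"][:,:,::-1]
z=lambda i:cv2.resize(i,(390,280),interpolation=2)
cv2.imwrite("pics/fin.png",cv2.vconcat([cv2.hconcat([z(on),z(so)]),cv2.hconcat([z(t),z(t[165:265,50:200])])]))
E
```

```text
time: 29.3
tool_pos: [545.9, -235.9, 196.4]
tcp_rot: [-179.0, -0.4, 105.2]
ft_force: [0.2, 0.2, 0.1]
finger_gap: 51.0
time: 29.7
tool_pos: [428.1, -269.0, 249.8]
tcp_rot: [-179.0, -0.3, 105.0]
ft_force: [0.1, 0.3, 0.0]
finger_gap: 51.4
```

View pics/fin.png

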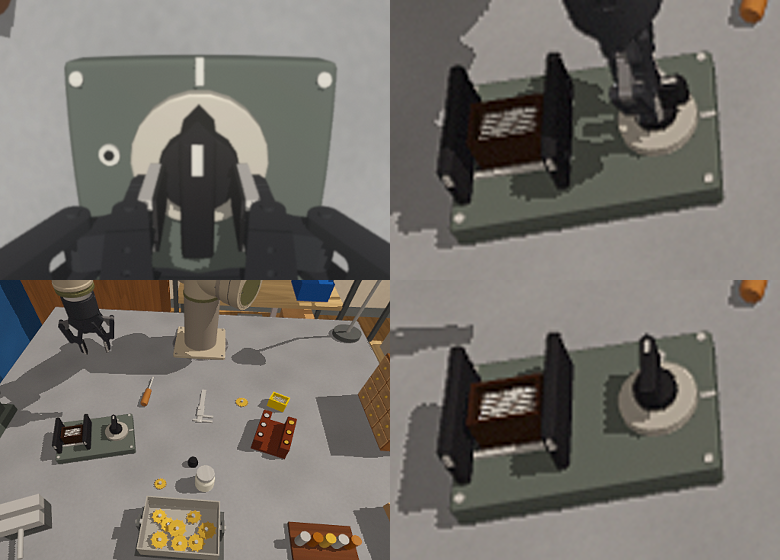

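The picture shows the switch pointing at the straight mark while it was on (top left). It now points back to the off side, the box sits flat in the nest, and the bystanders are where they were.

```bash
python3 -c "
from bench import r
print(r.hand_in())"
```

```text
the job is handed in; nothing more can be done
None
```

The box of arbors is in the demagnetiser's nest, crosswise with its short ends to the cheeks. The switch has been turned on and back off, and I handed the job in at about 30 s of the 67 s allowed.

- **Box:** I took it out of the channel by its short ends and set it down on the bare bench. I regrasped it by its long sides, lowered it onto the bed and released it. The contact force was about 2 N.
- **Switch:** I turned it clockwise 90° and it pointed at the straight mark with the grip opened. It stayed on for about 3 s, then I turned it back. The last picture shows it pointing to the off side, the box still in the nest between the lips and the gripper clear of everything.
- **Other things:** The bystanders and the yellow box look undisturbed in the last picture. I checked that by eye and did not measure it.

**Checks that disagreed:**
- **Fingertips:** They are about 20 to 30 mm behind the reported tool point, not 22 mm ahead of it as given. My first close was therefore in the air above the box and touched nothing. I measured the difference from the wrist picture, and the later grasps fitted (62, 41.5 and 13 mm).
- **Bed position:** My estimates differed by 2 to 3 mm between cameras. I settled it from the cheeks and lips seen in the wrist picture just before lowering the box.

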